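Select the blue channel on the cell tester and start it

TASK

Switch the cell tester to its blue channel and start the test: with the fingertips, gently push the dial's orange tab round, without pinching it, until the pointer aims at the middle of the blue lens, and only then press the green button fully down and let it come back up. Do not press the red button, and leave the cells, clips and other loose things where they are, on the tester and around it.

Things in the scene. Friction and masses are not known exactly. Their poses are not given: they have to be found in the camera images.
- tester: Fixed beige bench cell tester, a box 240 mm (its x) by 340 mm (its y) and 70 mm tall with a flat level top (z = 0.070). Origin under its centre, on the work surface; its front, with a row of red lamps, faces its own -x. It stands anywhere on the bench, turned up to 0.4 rad. The dial is on top towards its +y side, two push buttons on top towards its -y side.
- dial_axis (a point): Point on the dial's vertical turning axis, on the tester's top (z = 0.070), at tester x 0, y +60 mm. The dial is a dark disc of 60 mm radius whose upper face is 13 mm above this point; its white pointer nose (look only, 7 mm wide) sticks out of the rim to 72 mm from the axis, in line with the tab.
- selector (a joint): Angle of the dial, rad; grows counter-clockwise seen from above. At 0 the pointer and the tab point to the tester's own -x (parked); generally they point along tester yaw + pi + value. It starts parked, within 0.6 of 0, and has end stops at -2.79 and +2.79. No clicks: it stays wherever it is left, and friction of 0.12 N m (about 3 N at the tab) resists it. The four lens positions are at -2.25, -1.2, +1.2 and +2.25; which colour is where varies.
- tab_mid (a point): Middle of the dial's orange upright tab, a fin with a white line along its top, standing on the dial in line with the pointer nose: 34 mm long along the radius (25 to 59 mm from the axis), 12 mm thick, from 13 to 49 mm above the tester's top. This point is 42 mm from the axis and 31 mm above the tester's top.
- tab_cw: One half (6 mm thick) of the tab, with the face that is pushed to turn the dial counter-clockwise. Origin at the tab's foot, 42 mm from the axis, in the middle of the tab's thickness.
- tab_ccw: The other half of the tab, with the face that is pushed to turn the dial clockwise. Same origin.
- pointer_aim (a point): Point on the pointer's line, 85 mm from the axis (the distance of the lenses), moving with the dial: it lies over the lens that the pointer aims at.
- lens_blue: The blue channel lens, a fixed coloured disc 18 mm across in a 22 mm dark rim, standing 5 mm above the tester's top, 85 mm from the dial's axis. Origin at the centre of its underside.
- lens_yellow: The yellow lens, same shape, at another position round the dial.
- lens_red: The red lens, same shape, at another position round the dial.
- lens_white: The white lens, same shape, at another position round the dial.
- start (a joint): Travel of the green push button, m: 0 up, 0.006 fully down, spring return, about 5 N fully down.
- start_top (a point): Centre of the green button's upper face (28 mm across), moving with it, 22 mm above the tester top when up; its dark housing is 44 mm across and 12 mm tall. It is pressed straight down. Green and red buttons stand 90 mm apart and may be swapped.
- stop (a joint): Travel of the red push button, m: 0 up, 0.006 fully down.
- stop_top (a point): Centre of the red button's upper face, same shape and height as the green one.
- cell_teal: Loose teal battery cell standing on the tester's top, 26 mm across, 65 mm tall. Origin under its centre.
- clip_a: Loose white cell clip lying on the tester's top, 55 x 20 x 14 mm. Origin under its centre.
- cell_purple: Loose purple battery cell standing on the bench on the tester's -y side, 26 mm across, 65 mm tall. Origin under its centre.
- vial: Loose small jar on the bench on the tester's +y side, 44 mm across, 60 mm tall.
- screwdriver: Loose yellow screwdriver lying on the bench on the tester's -y side.
- cell_tray: Loose blue open tray on the bench on the tester's +y side, 100 x 70 x 25 mm.

How it is judged:
By the outcome, as a careful person would: the job done as asked, in the order asked, and still so for the second after the job is handed in, with the robot touching nothing.
It also fails if it takes over 58 s, if anything falls off the work surface, if the arm or the gripper's body presses on something with over 40 N, if the wrist force passes 120 N, or if a joint passes its speed limit or range.

ROBOT

A 6-joint arm with a two-finger parallel gripper is mounted at the origin on the work surface. World frame = base frame: x ahead of the robot, y to its left, z up, the work surface at z = 0. Lengths are in m, angles in rad, forces in N, time in s.
With the tool pointing down it reaches from about 0.3 to 0.875 m from the base axis. Payload 4.2 kg.
Tool frame: the origin (TCP) lies midway between the tips of the shut fingers; the grasp point (between the pads) lies env.pinch_z behind it (env.pinch_z is the distance from the TCP to the grasp point, in m); z points along the fingers, y is the direction in which the jaws open and shut (so a half turn about z gives the same grasp; the last joint's range is limited). The gripper opens to 85 mm and grips with 20 to 120 N. Pads are 22 mm wide; open, the fingers measure 114 mm over their backs; the gripper's body (76 mm by 85 mm) begins 54 mm behind the grasp point. The pads swing forward as they close: fully open they stand 13 mm farther back than shut.
Start: joints at [-1.293, 0.32, 1.565, -0, 1.257, -0.02], TCP at [0.169, -0.55, 0.231] pointing down, gripper open.
Joint ranges: [-3.11, 3.11], [-0.84, 2.01], [0.21, 2.61], [-1.34, 4.49], [0.05, 2.63], [-2.56, 2.56]. Speed limits (rad/s): [2.57, 2.57, 3.14, 3.14, 3.14, 3.14].

INTERFACE

Orientations are given as a rotation vector (axis times angle).
In Python, from rig import env, imaging, order gives the robot as it stands.
- The arm moves only by the tool servo_tool, never from a script. Its argument "deltas" is a list of rows, each an object with "dp": the shift along the tool's x, y, z in m, a list of three; "roll": the turn about the tool's z in degrees; "gripper": the closure in counts, from 0 (fully open) to 255 (shut). In form: [{"dp": [x, y, z], "roll": roll, "gripper": gripper}, ...]. A call has 1 to 5 rows; each row shifts and turns the commanded pose from where the row before left it, along the tool's axes as they then stand; what a row does not reach is not made up. A row lasts 1/12 s, in which the tool goes at most 41.7 mm and 7.16 degrees, less where a joint would pass 70% of its speed; a pose out of reach is approached as far as the arm can. A call is refused whole if a number of a shift passes 0.0417 or a number of a turn 7.16, either way. A call with a gripper value outside its range is refused whole. The fingers move at their own pace and stop on an object; "force" is the grip in N (left out, the last holds). Time passes only in rows, so rows that do not move let the fingers close. It gives the time, the measured TCP pose, the force and the opening at its end, in the units of the state.
- env.get_state(): the state, without advancing time (a new reading comes with each control period).
- imaging.grab_frame(name): name is "scene" or "top"; returns a dict with "color" (400x640x3 uint8, red, green, blue), "fx", "fy", "cx", "cy" (pixels), "rvec" (rotation vector, rad) and "tvec" (3), from world to camera coordinates, as OpenCV has them. Camera axes: x right, y down, z forward; pixel columns grow to the right and rows downward; lengths in m; the calibration is good to about 2 mm. A picture is of the moment at which its call begins. There is no depth.
- order.finish_job(): hands the job in, once; it reports no verdict.
The state is a dict: "clock": time; "joints": joint angles; "joint_velocities": joint speeds; "tau": joint torques, N m; "tcp_pos": TCP position; "ee_rot": TCP orientation; "contact_force": force on the tool from outside, world axes, zero at the start; "ft_torque": the same for the moment, N m; "finger_gap": opening from 0.0 (shut) to 1.0 (fully open).
Only numpy, scipy, OpenCV 4.12 (cv2) and the standard library are available. Lean on these libraries where they do the work, as an engineer would, in place of code of your own. Each camera call takes 0.05 s, during which the arm holds its last target. There are 200 camera calls.

## Working session

There is one attempt and no reset: what is moved stays moved. The work goes in short steps, Python scripts to look and compute and a tool call to move; the robot and the scene stay as the last step left them, time stands still between calls to the robot, and variables do not carry over. Pictures are saved under pics/ and viewed, about 8 in all and at most 12, crops included, and the job is handed in when it is done.

Besides the shell and the picture viewer there is one more tool, called after "Request:" by a JSON object that holds its "method" and its "body". servo_tool: Moves the arm, as the interface text tells. Its arguments: {"type":"object","properties":{"deltas":{"type":"array"},"force":{"type":"number"}},"required":["deltas"]}

```bash
ls; mkdir -p pics; python3 - <<'E'
from rig import env, imaging
import cv2,pickle
for n in("scene","top"):
    f=imaging.grab_frame(n); pickle.dump(f,open(f"{n}.pkl","wb"))
    cv2.imwrite(f"pics/{n}0.png",f["color"][:,:,::-1])
    print(n,f["fx"],f["fy"],f["cx"],f["cy"],f["rvec"],f["tvec"])
print(env.get_state(),env.pinch_z)
E
```

```text
pics
scene 512.9766705132155 512.9766705132155 321.85324529985144 195.07082147888985 [ 1.18745767  2.39559318 -0.92506606] [ 0.29977789 -0.29803858  1.44041047]
top 472.10559769350675 472.10559769350675 316.40309231914745 200.3426918592791 [ 2.15513319 -2.17307696  0.14912483] [0.03823353 0.54365442 1.17986353]
{'clock': 0.1, 'joints': array([-1.29301820e+00,  3.20222220e-01,  1.56556796e+00, -2.46909790e-05,
        1.25741552e+00, -1.99988021e-02]), 'joint_velocities': array([ 0.00077874, -0.00176825, -0.00287974, -0.00067974,  0.00073182,
        0.00230745]), 'tau': array([ 6.02285691e-04, -4.16409481e+01, -2.34704465e+01,  4.66544861e-05,
        4.87716621e-03, -7.90516879e-06]), 'tcp_pos': array([ 0.16857677, -0.54927582,  0.2305654 ]), 'ee_rot': array([-3.10525508e+00, -4.65795662e-01,  3.62070283e-04]), 'contact_force': array([-0.53001117,  0.87707768,  0.73097269]), 'ft_torque': array([ 0.02532996, -0.03539061, -0.00607993]), 'finger_gap': 0.9998139507299775} 0.0187
```

View pics/top0.png

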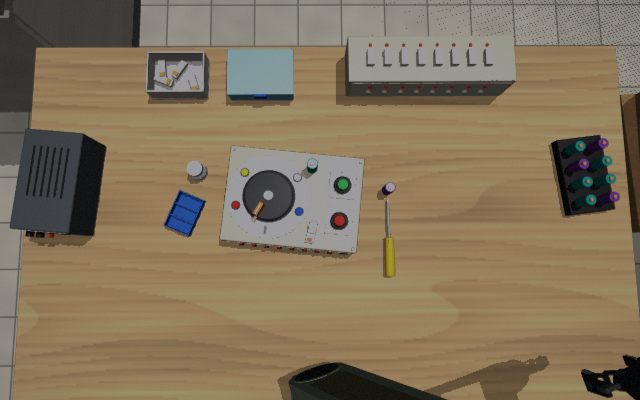

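View pics/scene0.png

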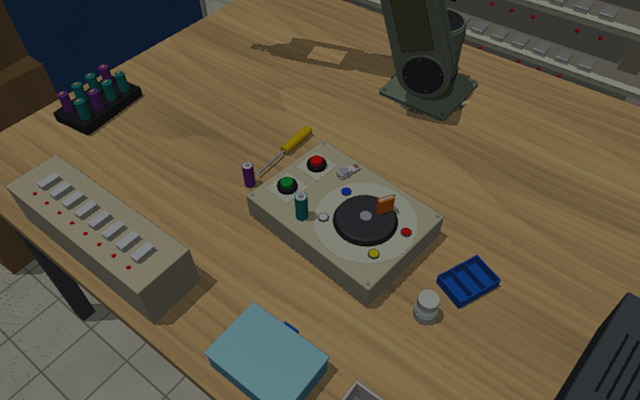

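The top view shows the dial at about (269,195), the tab at (257,210) and the blue lens at (299,211), which is the +1.2 position. Green is at (343,184), red at (339,220), the teal cell at (312,165) and the clip at (312,228). The scene view agrees. Next I'll measure these.

```bash
cat > h.py <<'E'
import cv2,numpy as np,pickle
def ray(f,uv):
    R=cv2.Rodrigues(np.array(f["rvec"]))[0]; t=np.array(f["tvec"])
    d=R.T@np.array([(uv[0]-f["cx"])/f["fx"],(uv[1]-f["cy"])/f["fy"],1.]); return -R.T@t,d
def onz(f,uv,z):
    o,d=ray(f,uv); return (o+d*(z-o[2])/d[2])[:2]
def proj(f,p):
    K=np.array([[f["fx"],0,f["cx"]],[0,f["fy"],f["cy"]],[0,0,1]])
    return cv2.projectPoints(np.array(p,float).reshape(-1,1,3),np.array(f["rvec"]),np.array(f["tvec"]),K,None)[0][:,0]
HUE=dict(blue=(105,125),yellow=(26,34),red=(0,5),red2=(175,180),green=(50,75),orange=(8,19))
def blob(f,col,uv,r,smin=110,vmin=60):
    h=cv2.cvtColor(f["color"],cv2.COLOR_RGB2HSV)
    lo,hi=HUE[col]; m=cv2.inRange(h,(lo,smin,vmin),(hi,255,255))
    if col=="red": m|=cv2.inRange(h,(175,smin,vmin),(180,255,255))
    k=np.zeros_like(m); cv2.circle(k,uv,r,255,-1); m&=k
    ys,xs=np.nonzero(m); return np.array([xs.mean(),ys.mean()]),len(xs)
E
python3 - <<'E'
from h import *
T=pickle.load(open("top.pkl","rb"));S=pickle.load(open("scene.pkl","rb"))
items=[("blue","blue",(299,211),(346,191),9,.075),("yellow","yellow",(245,172),(374,254),9,.075),("red","red",(236,205),(406,232),9,.075),
("green","green",(343,184),(288,185),13,.092),("stop","red",(339,220),(317,163),13,.092),("tab","orange",(257,210),(386,205),16,.11)]
P={}
for n,c,a,b,r,z in items:
    (u,k),(v,l)=blob(T,c,a,r),blob(S,c,b,r)
    P[n]=onz(T,u,z); print(n,k,l,P[n].round(4),onz(S,v,z).round(4),u.round(1))
# fit yaw/origin
loc={"blue":1.2}
def ch(c,s): return np.array([.085*np.cos(np.pi+s),.06+.085*np.sin(np.pi+s)])
L=np.array([ch(0,1.2),ch(0,-2.25),ch(0,-1.2)]); 
i=np.array([P["blue"],P["yellow"],P["red"]])
d=P["green"]-P["stop"]; print("btn sep",np.linalg.norm(d),np.arctan2(-d[0]*0+d[1],d[0]))
lc=L-L.mean(0); ic=i-i.mean(0)
yaw=np.arctan2((lc[:,0]*ic[:,1]-lc[:,1]*ic[:,0]).sum(),(lc*ic).sum())
R=np.array([[np.cos(yaw),-np.sin(yaw)],[np.sin(yaw),np.cos(yaw)]])
o=i.mean(0)-R@L.mean(0); print("yaw",yaw,"origin",o,"res",(i-(L@R.T+o)).round(4).tolist())
ax=o+R@[0,.06]; print("axis",ax,"btn local",R.T@(P["green"]-o),R.T@(P["stop"]-o))
for n in ("tab",):
    e=P[n]-ax; print(np.linalg.norm(e),np.angle(np.exp(1j*(np.arctan2(e[1],e[0])-yaw-np.pi))))
print("lens angs",[np.angle(np.exp(1j*(np.arctan2(*(q-ax)[::-1])-yaw-np.pi))) for q in i])
print("clip, cell", R.T@(onz(T,(312,228),.084)-o), R.T@(onz(T,(312,165),.135)-o))
E
python3 - <<'E'
import cv2
a=cv2.imread('pics/top0.png')[140:260,215:375]
b=cv2.imread('pics/scene0.png')[130:310,240:450]
cv2.imwrite('pics/crop_top.png',cv2.resize(a,None,fx=5,fy=5,interpolation=cv2.INTER_CUBIC))
E
```

```text
blue 46 50 [0.5131 0.0783] [0.5121 0.0789] [298.7 210.8]
yellow 43 66 [0.6117 0.214 ] [0.6108 0.2141] [244.1 171.9]
red 44 59 [0.5299 0.2357] [0.5291 0.2359] [235.  204.5]
green 95 94 [ 0.5772 -0.0297] [ 0.5782 -0.0286] [342.4 183.8]
stop 104 116 [ 0.488  -0.0202] [ 0.4912 -0.0168] [339.1 220. ]
tab 77 245 [0.5158 0.1739] [0.5237 0.1795] [258.5 208.5]
btn sep 0.08975278505804277 -0.10544361369833181
yaw -0.10482330553372965 origin [0.5456995  0.09413318] res [[0.0, 0.0001], [-0.0003, 0.0], [0.0003, -0.0001]]
axis [0.55197738 0.15380384] btn local [ 0.0443223  -0.11983346] [-0.04543046 -0.11977779]
0.04144727563552137 -0.4027426097042204
lens angs [np.float64(1.200026017210478), np.float64(-2.2470003505744534), np.float64(-1.2030241491120468)]
clip, cell [-0.07058571 -0.05597835] [ 0.0750543  -0.04161187]
```

View pics/crop_top.png

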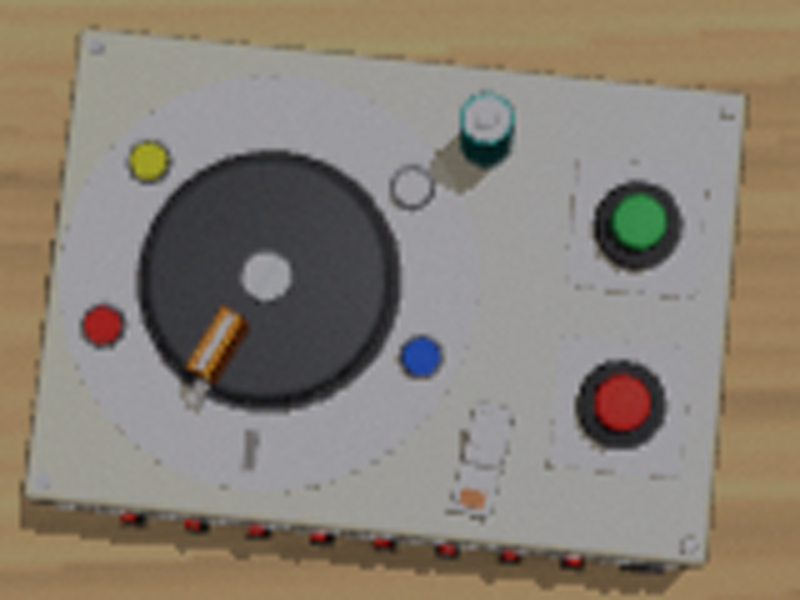

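Request:
{"method": "servo_tool", "body": {"deltas": [{"dp":[0.028,-0.03,0],"roll":0,"gripper":255},{"dp":[0.028,-0.03,0],"roll":0,"gripper":255},{"dp":[0.028,-0.03,0],"roll":0,"gripper":255},{"dp":[0.028,-0.03,0],"roll":0,"gripper":255},{"dp":[0.028,-0.03,0],"roll":0,"gripper":255}], "force": 20}}

```text
clock: 0.52
tcp_pos: [0.2587, -0.3633, 0.2309]
ee_rot: [-3.106, -0.464, 0.0]
contact_force: [1.8, -1.0, 0.3]
finger_gap: 0.303
```

Request:
{"method": "servo_tool", "body": {"deltas": [{"dp":[0.028,-0.03,0],"roll":0,"gripper":255},{"dp":[0.028,-0.03,0],"roll":0,"gripper":255},{"dp":[0.028,-0.03,0],"roll":0,"gripper":255},{"dp":[0.028,-0.03,0],"roll":0,"gripper":255},{"dp":[0.028,-0.03,0],"roll":0,"gripper":255}]}}

```text
clock: 0.93
tcp_pos: [0.3485, -0.1788, 0.2312]
ee_rot: [3.107, 0.465, 0.0]
contact_force: [0.8, 0.1, -0.7]
finger_gap: 0.001
```

Request:
{"method": "servo_tool", "body": {"deltas": [{"dp":[0.028,-0.03,0],"roll":0,"gripper":255},{"dp":[0.028,-0.03,0],"roll":0,"gripper":255},{"dp":[0.028,-0.03,0],"roll":0,"gripper":255},{"dp":[0.028,-0.03,0],"roll":0,"gripper":255},{"dp":[0.028,-0.03,0],"roll":0,"gripper":255}]}}

```text
clock: 1.35
tcp_pos: [0.4383, 0.0058, 0.2312]
ee_rot: [3.106, 0.467, -0.0]
contact_force: [1.3, 0.4, -0.2]
finger_gap: -0.002
```

Request:
{"method": "servo_tool", "body": {"deltas": [{"dp":[0.028,-0.03,0],"roll":0,"gripper":255},{"dp":[0.028,-0.03,0],"roll":0,"gripper":255},{"dp":[0.028,-0.03,0],"roll":0,"gripper":255},{"dp":[0.028,-0.03,0],"roll":0,"gripper":255},{"dp":[0.0,0.0,0],"roll":0,"gripper":255}]}}

```text
clock: 1.77
tcp_pos: [0.5127, 0.1572, 0.2304]
ee_rot: [-3.103, -0.473, -0.003]
contact_force: [0.0, -0.4, -0.2]
finger_gap: -0.002
```

Request:
{"method": "servo_tool", "body": {"deltas": [{"dp":[0,0,0],"roll":-7,"gripper":255},{"dp":[0,0,0],"roll":-7,"gripper":255},{"dp":[0,0,0],"roll":-7,"gripper":255},{"dp":[0,0,0],"roll":-7,"gripper":255},{"dp":[0,0,0],"roll":-7,"gripper":255}]}}

```text
clock: 2.18
tcp_pos: [0.5096, 0.1508, 0.2308]
ee_rot: [2.819, 1.387, -0.002]
contact_force: [-1.2, 0.4, -0.6]
finger_gap: 0.002
```

Request:
{"method": "servo_tool", "body": {"deltas": [{"dp":[0,0,0],"roll":-7,"gripper":255},{"dp":[0,0,0],"roll":0,"gripper":255},{"dp":[0,0,0],"roll":0,"gripper":255}]}}

```text
clock: 2.43
tcp_pos: [0.5097, 0.1509, 0.231]
ee_rot: [-2.736, -1.544, 0.001]
contact_force: [-0.0, -0.2, 0.4]
finger_gap: 0.001
```

Request:
{"method": "servo_tool", "body": {"deltas": [{"dp":[0.027,-0.004,0],"roll":-1,"gripper":255},{"dp":[0.027,-0.004,0],"roll":0,"gripper":255},{"dp":[0,0,0.035],"roll":0,"gripper":255},{"dp":[0,0,0.035],"roll":0,"gripper":255},{"dp":[0,0,0],"roll":0,"gripper":255}]}}

```text
clock: 2.85
tcp_pos: [0.5262, 0.2006, 0.1549]
ee_rot: [-2.719, -1.568, 0.021]
contact_force: [-2.7, -0.5, -1.2]
finger_gap: 0.002
```

```bash
python3 - <<'E'
from rig import env, imaging
from h import *
s=env.get_state();print(s["tcp_pos"])
f=imaging.grab_frame("top");g=imaging.grab_frame("scene")
a=cv2.resize(f["color"][140:260,215:315],None,fx=4,fy=4,interpolation=2)
b=cv2.resize(g["color"][140:260,310:450],None,fx=4,fy=4,interpolation=2)[:480]
im=np.hstack([a,b[:,:400]]);cv2.imwrite("pics/ap.png",im[:,:,::-1]);print(im.shape)
E
```

```text
[0.52622148 0.2005677  0.15487538]
(480, 800, 3)
```

View pics/ap.png

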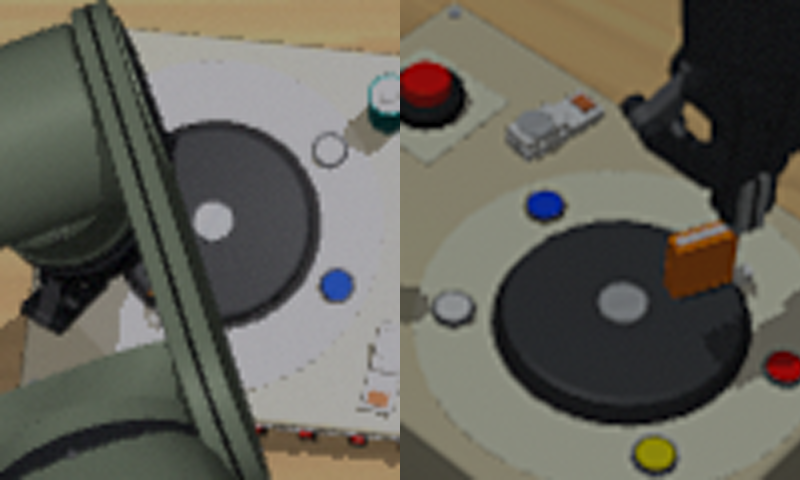

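```bash
python3 - <<'E'
from rig import env
from h import *
S=pickle.load(open("scene.pkl","rb"));s=env.get_state();p=s["tcp_pos"];print(p,s["ee_rot"])
q=np.array([p,[p[0],p[1],.097],[.55198-.042*.866+.0*.5,.1538+.021,.101]])
u=proj(S,q);print(((u-[310,140])*4+[400,0]).round())
E
```

```text
[0.52994783 0.20155273 0.16076285] [-2.72083526 -1.56989083  0.00438545]
[[740. 218.]
 [727. 305.]
 [697. 257.]]
```

Request:
{"method": "servo_tool", "body": {"deltas": [{"dp":[0,0,0.032],"roll":0,"gripper":255},{"dp":[0,0,0.032],"roll":0,"gripper":255},{"dp":[0,0,0],"roll":0,"gripper":255},{"dp":[-0.006,0,0],"roll":0,"gripper":255},{"dp":[-0.004,0,0],"roll":0,"gripper":255}]}}

```text
clock: 3.37
tcp_pos: [0.527, 0.1932, 0.1]
ee_rot: [2.719, 1.571, 0.006]
contact_force: [-0.8, 0.3, -0.3]
finger_gap: 0.002
```

Request:
{"method": "servo_tool", "body": {"deltas": [{"dp":[-0.0015,0,0],"roll":0,"gripper":255},{"dp":[-0.0015,0,0],"roll":0,"gripper":255},{"dp":[-0.003,-0.0011,0],"roll":-4,"gripper":255},{"dp":[-0.003,-0.0011,0],"roll":-4,"gripper":255},{"dp":[-0.003,-0.0011,0],"roll":-4,"gripper":255}]}}

```text
clock: 3.78
tcp_pos: [0.5187, 0.1851, 0.0994]
ee_rot: [2.538, 1.851, 0.009]
contact_force: [0.9, 3.7, 2.6]
finger_gap: -0.001
```

Request:
{"method": "servo_tool", "body": {"deltas": [{"dp":[-0.003,-0.0011,0],"roll":-4,"gripper":255},{"dp":[-0.003,-0.0011,0],"roll":-4,"gripper":255},{"dp":[-0.003,-0.0011,0],"roll":-4,"gripper":255},{"dp":[-0.003,-0.0011,0],"roll":-4,"gripper":255},{"dp":[-0.003,-0.0011,0],"roll":-4,"gripper":255}]}}

```text
clock: 4.2
tcp_pos: [0.5101, 0.1713, 0.0993]
ee_rot: [2.178, 2.263, 0.007]
contact_force: [-0.5, 3.1, 2.8]
finger_gap: -0.001
```

```bash
cat > chk.py <<'E'
from rig import env, imaging
from h import *
s=env.get_state();p=s["tcp_pos"];r=cv2.Rodrigues(s["ee_rot"])[0]
ax=np.array([.552,.1538]);e=p[:2]-ax
print("tool rel axis x,y",(r[:2,0]@e).round(4),(r[:2,1]@e).round(4),"z",p[2],"s from yaw",np.angle(np.exp(1j*(np.arctan2(r[1,0],r[0,0])-1.466))),"force",s["contact_force"].round(1),s["clock"])
g=imaging.grab_frame("scene")
h=cv2.cvtColor(g["color"],cv2.COLOR_RGB2HSV);
k=np.zeros(h.shape[:2],np.uint8);cv2.circle(k,tuple(int(v) for v in proj(g,[[.552,.1538,.1]])[0]),52,255,-1)
m=cv2.inRange(h,(8,110,60),(19,255,255))&k
# white line: bright pixels in hull of the orange blob
n,l,st,c=cv2.connectedComponentsWithStats(cv2.dilate(m,np.ones((3,3),np.uint8)))
j=1+st[1:,4].argmax();q=c[j];o=onz(g,q,.101)-ax
print("orange",st[j],q.round(1),"s~",np.angle(np.exp(1j*(np.arctan2(o[1],o[0])+.1048-np.pi))),"r",np.hypot(*o))
E
python3 chk.py
```

```text
tool rel axis x,y 0.0191 -0.0412 z 0.09927227243002439 s from yaw 0.14339353173073266 force [-0.5  3.1  2.8] 4.2
orange [394 173  23  26 281] [405.5 185.4] s~ -0.15152757144881113 r 0.10947657763069535
```

Request:
{"method": "servo_tool", "body": {"deltas": [{"dp":[-0.003,-0.0011,0],"roll":-4,"gripper":255},{"dp":[-0.003,-0.0011,0],"roll":-4,"gripper":255},{"dp":[-0.003,-0.0011,0],"roll":-4,"gripper":255},{"dp":[-0.003,-0.0011,0],"roll":-4,"gripper":255},{"dp":[-0.003,-0.0011,0],"roll":-4,"gripper":255}]}}

```text
clock: 4.67
tcp_pos: [0.5072, 0.1555, 0.0989]
ee_rot: [1.753, 2.606, 0.006]
contact_force: [-1.0, 2.3, 2.5]
finger_gap: -0.001
```

Request:
{"method": "servo_tool", "body": {"deltas": [{"dp":[-0.003,-0.0011,0],"roll":-4,"gripper":255},{"dp":[-0.003,-0.0011,0],"roll":-4,"gripper":255},{"dp":[-0.003,-0.0011,0],"roll":-4,"gripper":255},{"dp":[-0.003,-0.0011,0],"roll":-4,"gripper":255},{"dp":[-0.003,-0.0011,0],"roll":-4,"gripper":255}]}}

```text
clock: 5.08
tcp_pos: [0.5099, 0.14, 0.0988]
ee_rot: [1.274, 2.87, 0.005]
contact_force: [-0.9, 4.4, 1.5]
finger_gap: 0.002
```

Request:
{"method": "servo_tool", "body": {"deltas": [{"dp":[-0.0015,-0.0006,0],"roll":-2,"gripper":255},{"dp":[-0.0015,-0.0006,0],"roll":-2,"gripper":255},{"dp":[-0.0015,-0.0006,0],"roll":-2,"gripper":255},{"dp":[0,0,0],"roll":0,"gripper":255}]}}

```text
clock: 5.42
tcp_pos: [0.5115, 0.135, 0.0985]
ee_rot: [1.126, 2.932, 0.003]
contact_force: [-1.5, 2.9, 1.0]
finger_gap: -0.001
```

```bash
python3 - <<'E'
exec(open("chk.py").read())
f=imaging.grab_frame("top")
a=cv2.resize(f["color"][140:260,215:315],None,fx=4,fy=4,interpolation=2)
b=cv2.resize(g["color"][140:260,310:410],None,fx=4,fy=4,interpolation=2)
cv2.imwrite("pics/mid.png",np.hstack([a,b])[:,:,::-1])
E
```

```text
tool rel axis x,y 0.0175 -0.041 z 0.09847583015483621 s from yaw 0.9423145493951919 force [-1.5  2.9  1. ] 5.4167
orange [380 161  37  37 595] [397.  178.3] s~ 0.0773014455048693 r 0.11273288644249124
```

View pics/mid.png

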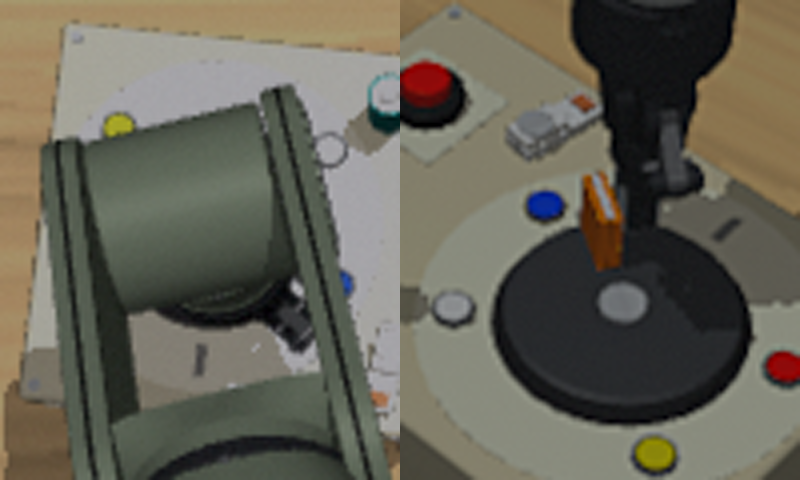

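The scene view shows the tab at crop (600,220) turning towards the blue lens at (546,205), with the fingers behind it. I'll go a little further, then measure the white line on the tab.

Request:
{"method": "servo_tool", "body": {"deltas": [{"dp":[-0.0015,-0.0006,0],"roll":-2,"gripper":255},{"dp":[-0.0015,-0.0006,0],"roll":-2,"gripper":255},{"dp":[-0.0015,-0.0006,0],"roll":-2,"gripper":255},{"dp":[-0.0015,-0.0006,0],"roll":-2,"gripper":255},{"dp":[-0.0015,-0.0006,0],"roll":-2,"gripper":255}]}}

```text
clock: 5.93
tcp_pos: [0.5148, 0.1279, 0.0976]
ee_rot: [-0.864, -3.02, -0.001]
contact_force: [-1.4, 3.6, 2.8]
finger_gap: -0.0
```

```bash
python3 - <<'E'
exec(open("chk.py").read())
for s_ in (1.0,1.05,1.1,1.15,1.2):
    t=-.1048+np.pi+s_;d=np.array([np.cos(t),np.sin(t)])
    print(s_,[(proj(g,[[*(ax+d*r),z]])[0]).round(1).tolist() for r,z in((.025,.119),(.059,.119),(.072,.078))])
cr=g["color"][160:220,330:400];cv2.imwrite("pics/z1.png",cv2.resize(cr,None,fx=10,fy=10,interpolation=0)[:,:,::-1])
E
```

```text
tool rel axis x,y 0.0179 -0.0417 z 0.09763343767971236 s from yaw 1.1182696667810077 force [-1.4  3.6  2.8] 5.9333
orange [379 160  38  38 634] [396.1 177.6] s~ 0.10146754910119872 r 0.1134523565266796
1.0 [[362.1, 195.3], [357.2, 183.2], [354.6, 192.3]]
1.05 [[361.5, 195.5], [355.8, 183.5], [352.9, 192.6]]
1.1 [[360.9, 195.6], [354.4, 183.8], [351.3, 193.0]]
1.15 [[360.3, 195.8], [353.1, 184.2], [349.7, 193.5]]
1.2 [[359.7, 196.0], [351.8, 184.7], [348.2, 194.0]]
```

View pics/z1.png

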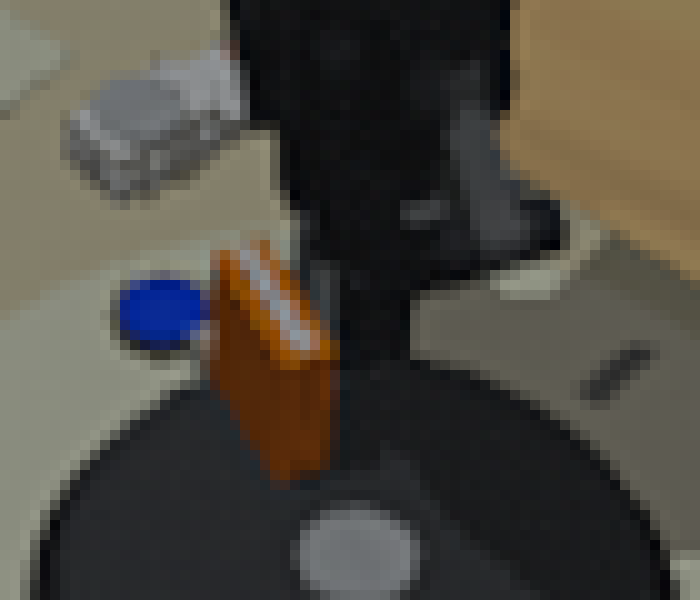

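The white line on the tab runs from about (354,185) to (359.5,193.5) in the image. That puts the dial at s≈1.12, which agrees with the tool yaw.

Request:
{"method": "servo_tool", "body": {"deltas": [{"dp":[-0.0015,-0.0006,0],"roll":-2,"gripper":255},{"dp":[-0.0012,-0.0005,0],"roll":-1.5,"gripper":255},{"dp":[0,0,0],"roll":0,"gripper":255},{"dp":[0,0,0],"roll":0,"gripper":255}]}}

```text
clock: 6.32
tcp_pos: [0.5165, 0.1252, 0.0974]
ee_rot: [-0.774, -3.044, 0.0]
contact_force: [-2.0, 2.1, 1.4]
finger_gap: -0.001
```

```bash
python3 chk.py
```

```text
tool rel axis x,y 0.0175 -0.0421 z 0.09739742815017463 s from yaw 1.1774270972490621 force [-2.   2.1  1.4] 6.3167
orange [379 160  38  38 626] [395.4 177.1] s~ 0.11639511969572093 r 0.11371463728076855
```

Request:
{"method": "servo_tool", "body": {"deltas": [{"dp":[0.01,0,0],"roll":0,"gripper":255},{"dp":[0.015,0,0],"roll":0,"gripper":255},{"dp":[0,0,-0.035],"roll":0,"gripper":255},{"dp":[0,0,-0.035],"roll":0,"gripper":255},{"dp":[0,0,-0.035],"roll":0,"gripper":255}]}}

```text
clock: 6.78
tcp_pos: [0.4929, 0.1372, 0.2029]
ee_rot: [-0.771, -3.044, 0.003]
contact_force: [0.9, 0.2, -0.1]
finger_gap: -0.003
```

Request:
{"method": "servo_tool", "body": {"deltas": [{"dp":[-0.023,-0.029,0],"roll":0,"gripper":255},{"dp":[-0.023,-0.029,0],"roll":0,"gripper":255},{"dp":[-0.023,-0.029,0],"roll":0,"gripper":255},{"dp":[-0.023,-0.029,0],"roll":0,"gripper":255},{"dp":[-0.023,-0.029,0],"roll":0,"gripper":255}]}}

```text
clock: 7.2
tcp_pos: [0.5258, -0.0462, 0.2023]
ee_rot: [0.771, 3.045, -0.001]
contact_force: [0.3, 0.7, 0.4]
finger_gap: -0.004
```

Request:
{"method": "servo_tool", "body": {"deltas": [{"dp":[-0.023,-0.029,0],"roll":0,"gripper":255},{"dp":[-0.023,-0.029,0],"roll":0,"gripper":255},{"dp":[0,0,0],"roll":0,"gripper":255}]}}

```text
clock: 7.45
tcp_pos: [0.5398, -0.1232, 0.202]
ee_rot: [0.779, 3.042, -0.006]
contact_force: [0.2, 0.1, 0.3]
finger_gap: 0.002
```

```bash
cat > fin.py <<'E'
from rig import env, imaging
from h import *
import sys
tag=sys.argv[1]
f=imaging.grab_frame("top");g=imaging.grab_frame("scene");pickle.dump((f,g),open(tag+".pkl","wb"))
a=cv2.resize(f["color"][170:230,245:315],None,fx=8,fy=8,interpolation=0)
a=cv2.resize(f["color"][170:220,255:305],None,fx=8,fy=8,interpolation=0)
b=cv2.resize(g["color"][165:215,335:385],None,fx=8,fy=8,interpolation=0)
cv2.imwrite(f"pics/{tag}.png",np.hstack([a,b])[:,:,::-1])
ax=np.array([.552,.1538])
for s_ in (1.1,1.15,1.2,1.25):
    t=-.1048+np.pi+s_;d=np.array([np.cos(t),np.sin(t)])
    for n,c,o in (("top",f,(255,170,0)),("scene",g,(335,165,400))):
        print(s_,n,[((proj(c,[[*(ax+d*r),z]])[0]-o[:2]+.5)*8+[o[2],0]).round().tolist() for r,z in((.025,.119),(.059,.119),(.072,.078),(.085,.075))])
E
python3 fin.py f1
```

```text
1.1 top [[167.0, 232.0], [263.0, 293.0], [305.0, 331.0], [340.0, 354.0]]
1.1 scene [[611.0, 249.0], [559.0, 155.0], [535.0, 228.0], [516.0, 202.0]]
1.15 top [[169.0, 229.0], [268.0, 285.0], [311.0, 321.0], [347.0, 342.0]]
1.15 scene [[606.0, 250.0], [549.0, 158.0], [522.0, 232.0], [501.0, 206.0]]
1.2 top [[171.0, 225.0], [273.0, 276.0], [316.0, 310.0], [354.0, 330.0]]
1.2 scene [[602.0, 252.0], [538.0, 161.0], [509.0, 236.0], [486.0, 211.0]]
1.25 top [[173.0, 221.0], [277.0, 267.0], [321.0, 300.0], [360.0, 318.0]]
1.25 scene [[598.0, 254.0], [528.0, 165.0], [497.0, 241.0], [472.0, 216.0]]
```

View pics/f1.png

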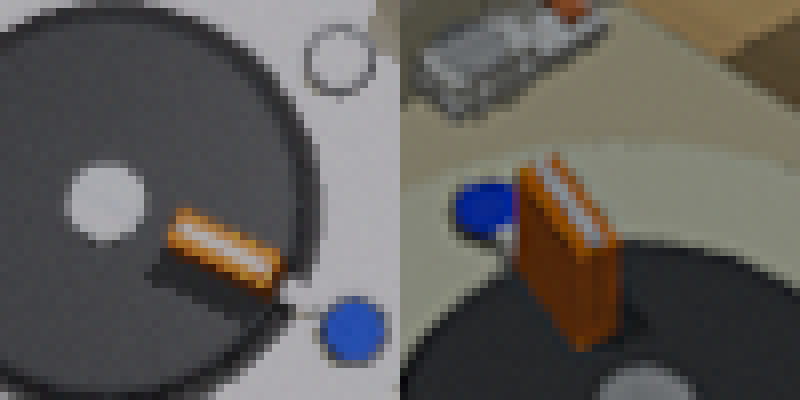

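Both views show the pointer aiming about at the blue lens. A subpixel fit of the white line will settle it.

```bash
cat > line.py <<'E'
from h import *
import sys
f,g=pickle.load(open(sys.argv[1]+".pkl","rb"));ax=np.array([.552,.1538])
for n,c in(("top",f),("scene",g)):
    h=cv2.cvtColor(c["color"],cv2.COLOR_RGB2HSV)
    p=proj(c,[[*(ax+r*np.array([-.457,-.889])),.119] for r in(.025,.059)])
    k=np.zeros(h.shape[:2],np.uint8);cv2.line(k,tuple(int(v+.5) for v in p[0]),tuple(int(v+.5) for v in p[1]),255,5)
    m=(k>0)&(h[...,1]<90)&(h[...,2]>110);ys,xs=np.nonzero(m)
    w=np.array([onz(c,(x,y),.119) for x,y in zip(xs,ys)])-ax
    vx,vy,x0,y0=cv2.fitLine(w.astype(np.float32),cv2.DIST_HUBER,0,.01,.01).ravel()
    if vx>0:vx,vy=-vx,-vy
    A=lambda y,x:round(float(np.angle(np.exp(1j*(np.arctan2(y,x)+.1048-np.pi)))),3)
    u,_=blob(c,"blue",tuple(int(v) for v in proj(c,[[.513,.0785,.075]])[0]),6);b=onz(c,u,.075)-ax
    print(n,len(xs),"dir s",A(vy,vx),"centroid s",A(*w.mean(0)[::-1]),"r",np.hypot(*w.mean(0)).round(4),"| blue s",A(b[1],b[0]))
E
python3 line.py f1
```

```text
top 25 dir s 1.167 centroid s 1.216 r 0.045 | blue s 1.2
scene 50 dir s 1.248 centroid s 1.157 r 0.0482 | blue s 1.201
```

Request:
{"method": "servo_tool", "body": {"deltas": [{"dp":[0,0,0],"roll":7,"gripper":255},{"dp":[0,0,0],"roll":7,"gripper":255},{"dp":[0,0,0],"roll":7,"gripper":255},{"dp":[0,0,0],"roll":7,"gripper":255},{"dp":[0,0,0],"roll":7,"gripper":255}]}}

```text
clock: 7.97
tcp_pos: [0.5389, -0.116, 0.2022]
ee_rot: [-1.657, -2.668, 0.0]
contact_force: [0.3, -0.6, -0.2]
finger_gap: 0.002
```

Request:
{"method": "servo_tool", "body": {"deltas": [{"dp":[0,0,0],"roll":7,"gripper":255},{"dp":[0,0,0],"roll":7,"gripper":255},{"dp":[0,0,0],"roll":7,"gripper":255},{"dp":[0,0,0],"roll":7,"gripper":255},{"dp":[0,0,0],"roll":7,"gripper":255}]}}

```text
clock: 8.38
tcp_pos: [0.5389, -0.1159, 0.2022]
ee_rot: [-2.382, -2.047, 0.001]
contact_force: [-0.4, 0.6, -0.1]
finger_gap: 0.001
```

Request:
{"method": "servo_tool", "body": {"deltas": [{"dp":[0,0,0],"roll":0,"gripper":255},{"dp":[0,0,0],"roll":0,"gripper":255}]}}

```text
clock: 8.55
tcp_pos: [0.5391, -0.1165, 0.2023]
ee_rot: [-2.374, -2.057, 0.0]
contact_force: [0.0, 0.7, -0.5]
finger_gap: 0.003
```

```bash
cat > rel.py <<'E'
from rig import env
import cv2,numpy as np
s=env.get_state();r=cv2.Rodrigues(s["ee_rot"])[0];print(s["tcp_pos"],s["joints"].round(2),"tool delta to green",(r.T@(np.array([.578,-.030,.092])-s["tcp_pos"])).round(4))
E
python3 rel.py
```

```text
[ 0.53914174 -0.11651756  0.20226808] [-0.23  0.3   1.66  0.    1.17 -0.09] tool delta to green [0.0912 0.0262 0.1103]
```

Request:
{"method": "servo_tool", "body": {"deltas": [{"dp":[0.03,0.009,0],"roll":0,"gripper":255},{"dp":[0.03,0.009,0],"roll":0,"gripper":255},{"dp":[0.031,0.008,0],"roll":0,"gripper":255},{"dp":[0,0,0.03],"roll":0,"gripper":255},{"dp":[0,0,0.03],"roll":0,"gripper":255}]}}

```text
clock: 8.97
tcp_pos: [0.5805, -0.0295, 0.1433]
ee_rot: [2.369, 2.057, 0.006]
contact_force: [0.3, -0.0, -0.6]
finger_gap: 0.001
```

Request:
{"method": "servo_tool", "body": {"deltas": [{"dp":[0,0,0.03],"roll":0,"gripper":255},{"dp":[0,0,0],"roll":0,"gripper":255},{"dp":[0,0,0],"roll":0,"gripper":255}]}}

```text
clock: 9.22
tcp_pos: [0.5776, -0.0312, 0.1114]
ee_rot: [-2.374, -2.053, 0.004]
contact_force: [0.2, 0.8, -0.2]
finger_gap: 0.001
```

```bash
python3 rel.py
```

```text
[ 0.57761804 -0.0312126   0.11136903] [-0.07  0.43  1.72 -0.    0.99  0.07] tool delta to green [0.0013 0.0003 0.0194]
```

Request:
{"method": "servo_tool", "body": {"deltas": [{"dp":[0.001,0,0.009],"roll":0,"gripper":255},{"dp":[0,0,0.009],"roll":0,"gripper":255},{"dp":[0,0,0.003],"roll":0,"gripper":255},{"dp":[0,0,0.003],"roll":0,"gripper":255},{"dp":[0,0,0],"roll":0,"gripper":255}]}}

```text
clock: 9.63
tcp_pos: [0.5792, -0.0309, 0.0887]
ee_rot: [2.379, 2.052, 0.001]
contact_force: [0.4, 1.4, 3.7]
finger_gap: -0.003
```

Request:
{"method": "servo_tool", "body": {"deltas": [{"dp":[0,0,0.002],"roll":0,"gripper":255},{"dp":[0,0,0.002],"roll":0,"gripper":255},{"dp":[0,0,0],"roll":0,"gripper":255},{"dp":[0,0,0],"roll":0,"gripper":255}]}}

```text
clock: 9.97
tcp_pos: [0.5793, -0.031, 0.086]
ee_rot: [2.378, 2.051, 0.002]
contact_force: [-3.0, 0.5, 9.7]
finger_gap: 0.0
```

Request:
{"method": "servo_tool", "body": {"deltas": [{"dp":[0,0,0.002],"roll":0,"gripper":255},{"dp":[0,0,0],"roll":0,"gripper":255},{"dp":[0,0,0],"roll":0,"gripper":255}]}}

```text
clock: 10.22
tcp_pos: [0.5793, -0.031, 0.0858]
ee_rot: [2.378, 2.051, 0.003]
contact_force: [-6.2, 1.9, 19.9]
finger_gap: 0.002
```

Request:
{"method": "servo_tool", "body": {"deltas": [{"dp":[0,0,-0.01],"roll":0,"gripper":255},{"dp":[0,0,-0.03],"roll":0,"gripper":255},{"dp":[0,0,-0.04],"roll":0,"gripper":255},{"dp":[0,0,-0.04],"roll":0,"gripper":255},{"dp":[0,0,0],"roll":0,"gripper":255}]}}

```text
clock: 10.63
tcp_pos: [0.5834, -0.0314, 0.2107]
ee_rot: [2.37, 2.044, 0.018]
contact_force: [0.8, 0.1, 0.0]
finger_gap: -0.0
```

Request:
{"method": "servo_tool", "body": {"deltas": [{"dp":[-0.03,-0.009,0],"roll":0,"gripper":255},{"dp":[-0.03,-0.009,0],"roll":0,"gripper":255},{"dp":[-0.031,-0.008,0],"roll":0,"gripper":255},{"dp":[-0.03,-0.009,0],"roll":0,"gripper":255},{"dp":[0,0,0],"roll":0,"gripper":255}]}}

```text
clock: 11.05
tcp_pos: [0.5244, -0.1496, 0.2021]
ee_rot: [2.382, 2.047, -0.004]
contact_force: [0.7, -0.1, -0.3]
finger_gap: 0.0
```

```bash
python3 fin.py f2 >/dev/null; python3 line.py f2; python3 - <<'E'
import pickle,cv2,numpy as np
f,g=pickle.load(open("f2.pkl","rb"))
a=cv2.resize(f["color"][140:260,180:380],None,fx=4,fy=4,interpolation=2)[:,:400*2]
cv2.imwrite("pics/end.png",a[:,:,::-1])
E
```

```text
top 25 dir s 1.167 centroid s 1.216 r 0.045 | blue s 1.2
scene 50 dir s 1.248 centroid s 1.157 r 0.0482 | blue s 1.201
```

View pics/end.png

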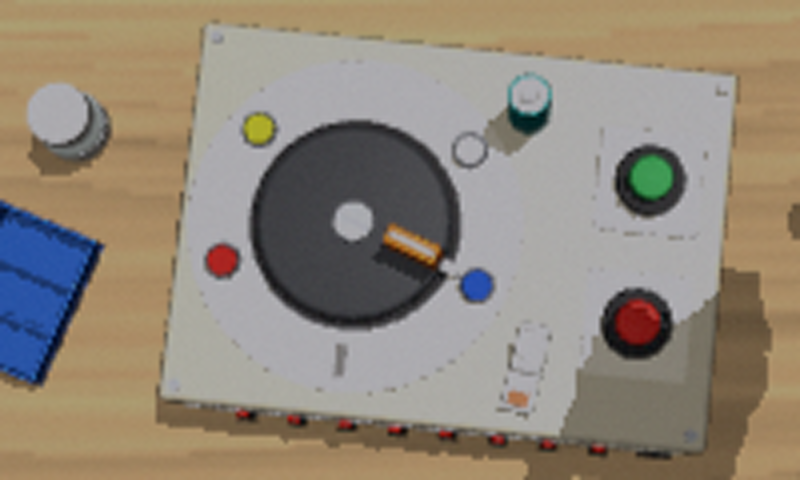

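The pointer aims at the blue lens at (477,285). The green button is up again, and the teal cell, clip, jar and tray are where they were. I'll hand it in.

```bash
python3 -c "
from rig import order
print(order.finish_job())"
```

```text
the job is handed in; nothing more can be done
None
```

I turned the dial to the blue channel, pressed and released the green button, and handed the job in at about 11 s of the 58 s allowed. I pushed the tab round with the shut fingertips, using about 3–5 N and no pinching.

- **Dial angle:** the blue lens is at 1.20 rad. Fits of the tab's white line in the two cameras gave 1.17 to 1.25, and their average is about 1.20. The four estimates differ by up to 0.09 rad, so the aim is known to about ±0.04 rad. The tool angle at the end of the push was 1.18. The readings did not change after the button press.
- **Green button:** it went down about 6 mm and bottomed out, with the tip at z = 0.0858 and force rising to 20 N. I then lifted off, and the last picture shows it up again.
- **Other things:** the red button was not touched. The teal cell, clip, jar and tray are where they were. I did not check the purple cell and screwdriver again at the end, but the tool passed well above them.
- **One check that failed:** an early colour mask for the tab in the scene view picked up the wrong patch, so I dropped it and used the white-line fits.

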